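Find the full tin by its weight

TASK

Three identical closed tins lean in the wooden rack: one is full, the other two are nearly empty. Find the full one by feeling its weight and stand it gently upright on the round cork mat; the two light tins must be left in, or put back into, their own pockets of the rack. Do not push the other kitchen things about.

Things in the scene. Friction and masses are not known exactly. Their poses are not given: they have to be found in the camera images.
- rack: fixed light wooden tin rack, 120 mm deep (x), 346 wide (y); origin under its centre, z up, +x away from the robot at yaw 0. Three pockets at y = -115, 0, +115 mm lean 30 degrees: a tin's upward axis is (0.5, 0, 0.866) in the rack's frame. Walls reach 35 mm up a tin from its bottom; play in a pocket 6 mm front to back (tins rest on the front, +x, lip), 5 mm either way sideways.
- mat: round cork mat fixed to the counter, 180 mm across and 10 mm thick; origin at the centre of its underside
- tin_a_centre (a point): centre (half-way up) of a closed square tin, 56 x 56 x 110 mm, blue-green, brass-coloured lid that stays on; starts in the rack's pocket at y = -115 mm. z runs up the tin, x and y normal to its sides. All look alike: the full one weighs 0.45 to 0.65 kg, the two others 0.14 to 0.21 kg; which is which changes every start. Contents have 2 mm of play.
- tin_a: the same tin as tin_a_centre; origin at the centre of its bottom
- tin_b_centre (a point): centre (half-way up) of a closed square tin, 56 x 56 x 110 mm, blue-green, brass-coloured lid that stays on; starts in the rack's pocket at y = 0 mm. z runs up the tin, x and y normal to its sides. All look alike: the full one weighs 0.45 to 0.65 kg, the two others 0.14 to 0.21 kg; which is which changes every start. Contents have 2 mm of play.
- tin_b: the same tin as tin_b_centre; origin at the centre of its bottom
- tin_c_centre (a point): centre (half-way up) of a closed square tin, 56 x 56 x 110 mm, blue-green, brass-coloured lid that stays on; starts in the rack's pocket at y = +115 mm. z runs up the tin, x and y normal to its sides. All look alike: the full one weighs 0.45 to 0.65 kg, the two others 0.14 to 0.21 kg; which is which changes every start. Contents have 2 mm of play.
- tin_c: the same tin as tin_c_centre; origin at the centre of its bottom
- soap: bystander: grey washing-up bottle, 60 mm across, 190 mm tall; origin on its underside
- mug: bystander: white mug, 76 mm across, 85 mm tall; origin on its underside
- bowl: bystander: blue bowl, 130 mm across, 55 mm tall; origin on its underside
- jar: bystander: amber jar with red cap, 66 mm across, 100 mm tall; origin on its underside
- spatula: bystander: spatula lying flat on the counter; origin on its underside
- spice: bystander: small terracotta-coloured spice jar with green cap, 44 mm across, 90 mm tall; origin on its underside
Things that resemble listed ones, but are neither listed nor needed, are in the scene too. What is shaped like the tin_c but purple is not meant.

How it is judged:
By the outcome, as a careful person would: the job done as asked, in the order asked, and still so for the second after the job is handed in, with the robot touching nothing.
It also fails if it takes over 58 s, if anything falls off the work surface, if the arm or the gripper's body presses on something with over 40 N, if the wrist force passes 120 N, or if a joint passes its speed limit or range.

ROBOT

A 6-joint arm with a two-finger parallel gripper is mounted at the origin on the work surface. World frame = base frame: x ahead of the robot, y to its left, z up, the work surface at z = 0. Lengths are in m, angles in rad, forces in N, time in s.
With the tool pointing down it reaches from about 0.325 to 0.775 m from the base axis. Payload 5.5 kg.
Tool frame: the origin (TCP) lies at the very end of the fingers, on their centre line; the grasp point (between the pads) lies 19 mm behind it; z points along the fingers, y is the line along which they close (so a half turn about z gives the same grasp; the last joint's range is limited). The gripper opens to 88 mm and grips with 3 to 60 N. Pads are 20 mm wide; open, the fingers measure 115 mm over their backs; the gripper's body (75 mm by 178 mm) begins 61 mm behind the grasp point.
Start: joints at [1.106, 0.091, 1.231, -0, 1.82, -0.057], TCP at [0.238, 0.551, 0.223] pointing down, gripper open.
Joint ranges: [-2.87, 2.87], [-0.86, 2.18], [0.17, 2.46], [-1.51, 4.65], [0.06, 2.69], [-2.65, 2.65]. Speed limits (rad/s): [2.57, 2.57, 3.01, 3.14, 3.14, 3.14].

INTERFACE

Orientations are given as a unit quaternion [w, x, y, z].
In Python, from cell import move_to, movel, move_joints, gripper_to, wait, inverse_kinematics, get_obs, capture, camera_info, MotionError, finish_job, boxes_of, tip_of gives the robot as it stands. Calls block until the motion is done:
- move_to(position, orientation): joint-space move of the TCP to a pose.
- movel(position, feed=0.15, frame=None, max_force=None): straight line of the TCP; frame=None keeps the orientation; feed is the mean speed in m/s. With max_force (N) it stops when the force on the tool has changed by that much, and returns True; else False.
- move_joints(angles): joint-space move.
- gripper_to(opening, squeeze=None): opening from 0.0 (shut) to 1.0 (fully open); squeeze is the grip in N (None keeps the last); returns when the fingers have stopped.
- wait(seconds).
- inverse_kinematics(position, orientation): joint angles nearest the present ones, or None.
- get_obs(): the state.
- capture(name): name is "side" or "top" or "wrist"; returns the picture (480x640x3 uint8, red, green, blue); there is no depth.
- camera_info(name): a dict with "mtx" (3x3 intrinsics, pixels), "cam_to_world" (4x4, takes a point from camera to world coordinates). Camera axes: x right, y down, z forward; pixel columns grow to the right and rows downward; lengths in m; the calibration is good to about 2 mm. A picture is of the moment at which its call begins: read the wrist's pose just before it. camera_info takes no time and is no camera call; for the wrist camera it gives the pose at the moment of the call.
A pose or a line that the arm cannot do raises MotionError and nothing moves.
- finish_job(): hands the job in; it is judged then, once.
Trained networks look in the newest picture that a camera, given by its name, has taken for a name from the list of things; names that differ only in an ending like _2 or _b are one class to them, and where a whole thing is asked for, a point or a joint stands for the part that bears it (a point fixed in the world has none). Each returns a list of dicts, best first, with "score" (0 to 1); they miss things now and then, are a little off and sometimes report something else, mostly with a low value. They report only what shows in the picture. A call takes as long as a camera call. They do not tell look-alikes from the thing itself.
- boxes_of(target, camera): "position" ([column, row] in pixels, amid what is visible of it).
- tip_of(target, camera): "position" ([column, row] in pixels: a listed point, or the origin of a listed thing).
The state is a dict: "time_s": time; "joint_pos": joint angles; "dq": joint speeds; "effort": joint torques, N m; "tcp_pos": TCP position; "tcp_rot": TCP orientation; "contact_force": force on the tool from outside, world axes, zero at the start; "ft_torque": the same for the moment, N m; "gripper_width": opening from 0.0 (shut) to 1.0 (fully open); "finger_force": force on a finger pad.
Only numpy, scipy, OpenCV 4.12 (cv2) and the standard library are available. Lean on these libraries where they do the work, as an engineer would, in place of code of your own. Each camera call takes 0.05 s, during which the arm holds its last target. There are 200 camera calls.

## Working session

There is one attempt and no reset: what is moved stays moved. The work goes in short steps, each a Python script; the robot and the scene stay as the last script left them, time stands still between calls to the robot, and variables do not carry over. Pictures are saved under pics/ and viewed, at most 10 in all, crops included, and the job is handed in when it is done.

```bash
ls; mkdir -p pics
python3 - <<'E'
from cell import *
import cv2,numpy as np
for c in ("top","side"):
    im=capture(c); cv2.imwrite(f"pics/{c}0.png",im[:,:,::-1])
    i=camera_info(c); print(c,np.round(i["mtx"],1).tolist(),np.round(i["cam_to_world"],3).tolist())
    for t in ("rack","mat","tin_a","tin_a_centre","soap","mug","bowl","jar","spatula","spice"):
        print(t,[(np.round(d["position"]).astype(int).tolist(),round(d["score"],2)) for d in tip_of(t,c)])
print(get_obs())
E
```

```text
pics
top [[603.3, 0.0, 301.3], [0.0, 603.3, 236.0], [0.0, 0.0, 1.0]] [[0.013, -0.981, 0.195, 0.347], [-1.0, -0.018, -0.021, -0.024], [0.024, -0.195, -0.981, 1.28], [0.0, 0.0, 0.0, 1.0]]
rack []
mat [([121, 258], 0.68)]
tin_a [([334, 356], 0.97), ([477, 256], 0.97), ([313, 265], 0.94), ([172, 334], 0.58), ([370, 285], 0.56), ([262, 252], 0.55), ([229, 334], 0.2)]
tin_a_centre [([373, 270], 0.86)]
soap [([450, 323], 0.71)]
mug [([414, 189], 0.82)]
bowl [([206, 166], 0.72)]
jar [([138, 187], 0.62)]
spatula [([316, 172], 0.86)]
spice [([228, 333], 0.94)]
side [[503.2, 0.0, 320.0], [0.0, 503.2, 245.9], [0.0, 0.0, 1.0]] [[0.988, -0.127, 0.087, 0.462], [-0.153, -0.747, 0.647, -0.788], [-0.017, -0.652, -0.758, 1.001], [0.0, 0.0, 0.0, 1.0]]
rack [([304, 290], 0.93), ([306, 280], 0.69)]
mat [([298, 182], 0.88)]
tin_a [([246, 206], 0.97), ([313, 242], 0.92), ([299, 322], 0.9), ([353, 420], 0.82), ([236, 318], 0.75), ([306, 280], 0.56), ([381, 211], 0.43)]
tin_a_centre [([312, 312], 0.62)]
soap [([276, 416], 0.92)]
mug [([405, 364], 0.66)]
bowl [([382, 211], 0.59)]
jar [([350, 177], 0.73), ([298, 181], 0.71)]
spatula [([395, 282], 0.78), ([353, 175], 0.57)]
spice [([251, 244], 0.93)]
{'time_s': 1.1, 'joint_pos': array([ 1.10625646e+00,  9.10682080e-02,  1.23068852e+00,  1.49148802e-05,
        1.81978414e+00, -5.66836004e-02]), 'dq': array([ 0.00030029, -0.00185139,  0.00072275, -0.00037655,  0.00031101,
        0.00023208]), 'effort': array([-2.23159877e-03, -4.46204674e+01, -4.06517100e+01,  6.98201568e-02,
        1.96347549e-02,  1.06444091e-05]), 'tcp_pos': array([0.23798274, 0.55080784, 0.22265675]), 'tcp_rot': array([-3.12051146e-07,  2.02515821e-01,  9.79278991e-01,  2.68788119e-05]), 'contact_force': array([ 0.51824108, -0.17365183,  0.45354602]), 'ft_torque': array([-0.03318928,  0.02863561, -0.00384328]), 'finger_force': 0.0, 'gripper_width': 1.0026793055204013}
```

View pics/top0.png

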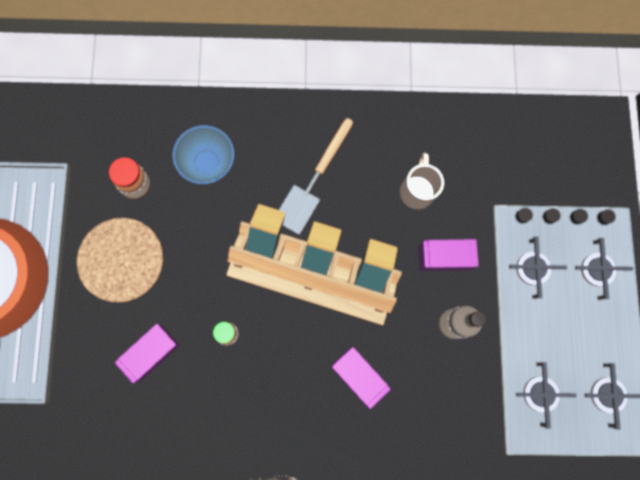

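View pics/side0.png

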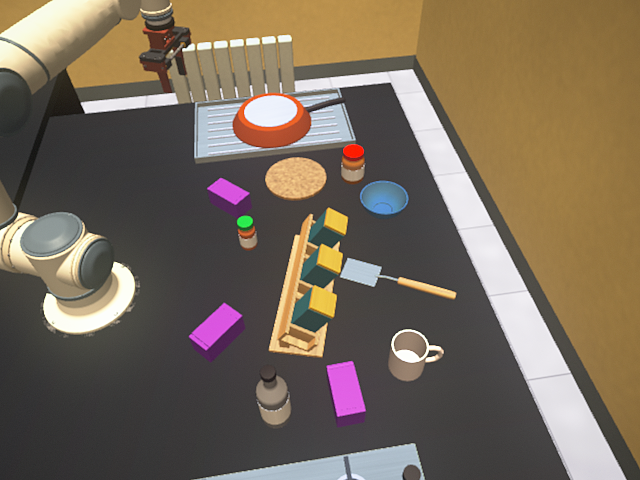

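Top view: the rack spans (235,265)–(390,310), lids are at (268,218), (324,235) and (381,254), and the mat is at (121,259). The purple boxes are look-alikes. The side view shows all three brass lids, the mat at (296,178), and no clutter between rack and mat. Next I'll triangulate the lids.

```bash
cat > h.py <<'E'
import numpy as np, cv2
from cell import *
def ray(c,p,i=None):
    i=i or camera_info(c); M=np.array(i["cam_to_world"]); K=np.array(i["mtx"])
    d=M[:3,:3]@np.linalg.inv(K)@[p[0],p[1],1]; return M[:3,3],d/np.linalg.norm(d)
def plane(c,p,z):
    o,d=ray(c,p); return o+d*(z-o[2])/d[2]
def tri(rs):
    A=sum(np.eye(3)-np.outer(d,d) for o,d in rs); b=sum((np.eye(3)-np.outer(d,d))@o for o,d in rs)
    x=np.linalg.solve(A,b); return x,[np.linalg.norm(np.cross(x-o,d)) for o,d in rs]
def lids(im):
    h=cv2.cvtColor(im,cv2.COLOR_RGB2HSV)
    m=cv2.inRange(h,(18,150,110),(30,255,255)); return m
E
python3 - <<'E'
from h import *
vis=[]
for c in ("top","side"):
    im=cv2.imread(f"pics/{c}0.png")[:,:,::-1].copy()
    hsv=cv2.cvtColor(im,cv2.COLOR_RGB2HSV)
    P=[(268,218),(324,235),(381,254)] if c=="top" else [(333,223),(327,265),(320,302)]
    print([hsv[y,x].tolist() for x,y in P], hsv[270,300].tolist())
    m=cv2.morphologyEx(lids(im),cv2.MORPH_OPEN,np.ones((3,3)))
    n,l,s,ce=cv2.connectedComponentsWithStats(m)
    r=np.s_[180:320,200:440] if c=="top" else np.s_[190:370,240:400]
    for k in range(1,n):
        if s[k,4]>100: print(c,s[k].tolist(),ce[k].round(1), np.round(cv2.minAreaRect(np.argwhere(l==k)[:,::-1].astype(np.float32))[1],1))
    a=np.hstack([im[r],cv2.cvtColor(m,cv2.COLOR_GRAY2RGB)[r]])
    vis.append(cv2.resize(a,(800,int(a.shape[0]*800/a.shape[1]))))
cv2.imwrite("pics/v1.png",cv2.resize(np.vstack(vis),None,fx=.9,fy=.9)[:600,:,::-1])
for c,p in (("top",(121,259)),("side",(296,178))): print("mat",c,plane(c,p,.01))
E
```

```text
[[22, 115, 230], [22, 116, 231], [21, 116, 231]] [18, 82, 227]
[[23, 178, 238], [23, 173, 242], [23, 174, 239]] [20, 115, 251]
side [325, 208, 23, 26, 405] [336.  220.6] [26.4 17.7]
side [318, 244, 25, 29, 489] [329.9 258.2] [28.6 19.8]
side [310, 286, 27, 31, 591] [323.  300.9] [29.7 23.2]
mat top [0.54392762 0.33041388 0.01      ]
mat side [0.54650157 0.33054397 0.01      ]
```

View pics/v1.png

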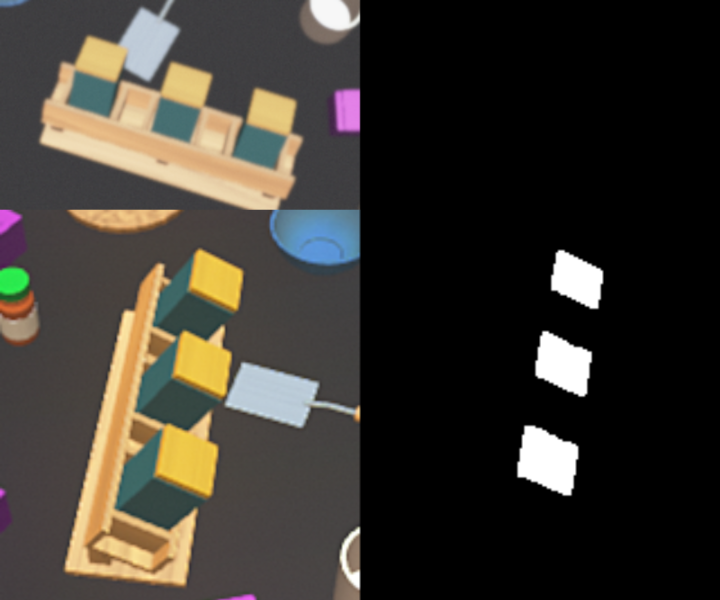

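The crops show clean lid masks in the side view. The top view needs a lower saturation threshold.

```bash
sed -i 's/def lids(im)/def lids(im,s=150)/; s/(18,150,110)/(18,s,110)/' h.py
cat >> h.py <<'E'
from scipy.spatial.transform import Rotation as R
def quat(M): q=R.from_matrix(M).as_quat(); return [q[3],q[0],q[1],q[2]]
E
python3 - <<'E'
from h import *
C={}
for c,s,r in (("top",104,(200,440)),("side",150,(240,400))):
    im=cv2.imread(f"pics/{c}0.png")[:,:,::-1].copy()
    m=cv2.morphologyEx(lids(im,s),cv2.MORPH_OPEN,np.ones((5,5)))
    n,l,st,ce=cv2.connectedComponentsWithStats(m)
    L=[(ce[k],st[k,4],np.round(cv2.minAreaRect(np.argwhere(l==k)[:,::-1].astype(np.float32)),1) if 0 else cv2.minAreaRect(np.argwhere(l==k)[:,::-1].astype(np.float32))) for k in range(1,n) if st[k,4]>150 and r[0]<ce[k][0]<r[1]]
    L.sort(key=lambda t:t[0][0] if c=="top" else t[0][1]); print(c,L); C[c]=[t[0] for t in L]
X=[]
for t,s in zip(C["top"],C["side"]):
    x,e=tri([ray("top",t),ray("side",s)]); X.append(x); print(x.round(4),np.round(e,4))
X=np.array(X); d=X[0]-X[2]; print("len",np.linalg.norm(d),"yaw",np.degrees(np.arctan2(-d[0],d[1])))
yaw=np.arctan2(-d[0],d[1]); Z=R.from_euler('z',yaw).as_matrix(); a=Z@[.5,0,.866]
for s in (1,-1):
    y=s*Z[:,1]; z=-a; M=np.c_[np.cross(y,z),y,z]
    for x in X:
        print(s,[inverse_kinematics(list(x-a*k),quat(M)) is not None and np.round(inverse_kinematics(list(x-a*k),quat(M)),2).tolist() for k in (.045,-.06)])
    zm=np.array([0,0,-1.]); M=np.c_[np.cross(y,zm),y,zm]; print("mat",inverse_kinematics([.545,.33,.12],quat(M)))
E
```

```text
top [(array([266.86617647, 218.91176471]), np.int32(680), ((266.89678955078125, 218.5302734375), (30.066120147705078, 23.98130989074707), 17.35402488708496)), (array([323.87288136, 236.30508475]), np.int32(708), ((323.9378356933594, 236.3270263671875), (30.070283889770508, 24.188566207885742), 17.102725982666016)), (array([380.63394109, 254.14165498]), np.int32(713), ((380.82110595703125, 254.09632873535156), (30.93779182434082, 24.23300552368164), 16.699243545532227))]
side [(array([336.00502513, 220.5678392 ]), np.int32(398), ((335.9999694824219, 220.49998474121094), (25.904064178466797, 17.628005981445312), 24.443954467773438)), (array([329.88819876, 258.16149068]), np.int32(483), ((330.1170654296875, 258.2463073730469), (28.635644912719727, 19.765579223632812), 24.77513885498047)), (array([322.94548552, 300.82793867]), np.int32(587), ((323.14862060546875, 300.6081237792969), (25.481842041015625, 26.797033309936523), 9.462322235107422))]
[0.6089 0.0196 0.1386] [0.0015 0.0015]
[ 0.5761 -0.0913  0.1389] [0.0011 0.0011]
[ 0.5431 -0.2009  0.1384] [0.0011 0.0011]
len 0.2300660887674809 yaw -16.620859776680835
1 [[-0.08, 0.54, 0.99, 0.12, 2.12, -1.32], [-0.09, 0.7, 0.61, 0.14, 2.34, -1.3]]
1 [[-0.23, 0.48, 1.07, 0.03, 2.12, -1.5], [-0.23, 0.63, 0.7, 0.04, 2.33, -1.5]]
1 [[-0.39, 0.47, 1.08, -0.06, 2.11, -1.68], [-0.38, 0.62, 0.72, -0.06, 2.32, -1.69]]
mat [ 4.91066863e-01  1.94177669e-01  1.29926910e+00 -4.44089210e-16
  1.64814588e+00 -7.89640736e-01]
-1 [[-0.08, 0.54, 0.99, 0.12, 2.12, 1.82], [-0.09, 0.7, 0.61, 0.14, 2.34, 1.84]]
-1 [[-0.23, 0.48, 1.07, 0.03, 2.12, 1.64], [-0.23, 0.63, 0.7, 0.04, 2.33, 1.64]]
-1 [[-0.39, 0.47, 1.08, -0.06, 2.11, 1.46], [-0.38, 0.62, 0.72, -0.06, 2.32, 1.45]]
mat [ 4.91066863e-01  1.94177669e-01  1.29926910e+00 -4.44089210e-16
  1.64814588e+00  2.35195192e+00]
```

```bash
cat >> h.py <<'E'
LID={'c':np.array([.6089,.0196,.1386]),'b':np.array([.5761,-.0913,.1386]),'a':np.array([.5431,-.2009,.1386])}
YAW=np.radians(-16.62); Z=R.from_euler('z',YAW).as_matrix()
ax=Z@[.5,0,np.sqrt(.75)]; px=Z@[np.sqrt(.75),0,-.5]
QT=quat(np.c_[np.cross(Z[:,1],-ax),Z[:,1],-ax]); QD=quat(np.c_[np.cross(Z[:,1],[0,0,-1]),Z[:,1],[0,0,-1]])
MAT=np.array([.545,.3305,.01]); DEP=.052
def F(n=6):
    f=[]
    for _ in range(n): wait(.04); f.append(get_obs()["contact_force"])
    return np.mean(f,0)
def weigh(t):
    x=LID[t]
    move_to(list(x+ax*.05),QT); wait(.15); f0=F()
    print(t,"hit",movel(list(x-ax*DEP),feed=.12,max_force=8))
    gripper_to(.45,squeeze=30); o=get_obs(); print("w",o["gripper_width"],o["finger_force"],"t",o["time_s"])
    movel(list(x-ax*(DEP-.015)),feed=.06); movel(list(x-ax*(DEP-.015)-px*.002),feed=.03); wait(.2)
    df=F()-f0; print("df",df.round(2)); return df
def putback(t):
    x=LID[t]
    movel(list(x-ax*(DEP-.015)),feed=.03); print("down",movel(list(x-ax*(DEP-.0005)),feed=.04,max_force=5))
    gripper_to(1.0); movel(list(x+ax*.05),feed=.15)
E
python3 - <<'E'
from h import *
gripper_to(1.0)
d=weigh('c'); print(get_obs()["time_s"])
E
```

```text
c hit False
w 0.6369342617561945 29.973075091838837 t 5.725
df [ 0.36  0.05 -1.79]
6.825
```

c weighs about 0.18 kg, so it's a light one. I'll put it back and weigh b.

Run:
```python
from h import *
putback('c')
d=weigh('b')
if d[2]>-3.2:
    putback('b'); d=weigh('a')
print(get_obs()["time_s"])
im=capture("side"); cv2.imwrite("pics/s2.png",cv2.resize(im[170:400,200:460],None,fx=2,fy=2)[:,:,::-1])
```

```text
down True
b hit False
w 0.6318229814284023 29.976598242355976 t 11.5167
df [ 0.18  0.02 -1.25]
down True
a hit False
w 0.6379377959317974 29.972761273384094 t 17.3083
df [-0.32 -0.14 -6.54]
18.4083
```

View pics/s2.png

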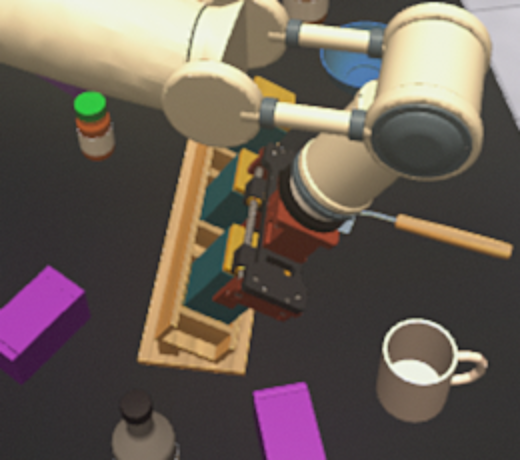

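Tin a is the full one, at about 0.66 kg as felt. The picture shows b and c seated in their pockets. Carrying a to above the mat.

Run:
```python
from h import *
x=LID['a']; p=x-ax*(DEP-.015)
movel(list(p),feed=.03); p=p+ax*.06; movel(list(p),feed=.1)
p=p.copy(); p[2]=.29; movel(list(p),feed=.15)
move_to([MAT[0],MAT[1],.27],QD); movel([MAT[0],MAT[1],.11],feed=.12); wait(.2)
o=get_obs(); print(o["time_s"],o["gripper_width"],F().round(2))
im=capture("side"); cv2.imwrite("pics/s3.png",cv2.resize(im[60:340,180:460],None,fx=2,fy=2)[:,:,::-1])
```

```text
24.1083 0.6346135229990895 [-0.12 -0.2  -5.82]
```

View pics/s3.png

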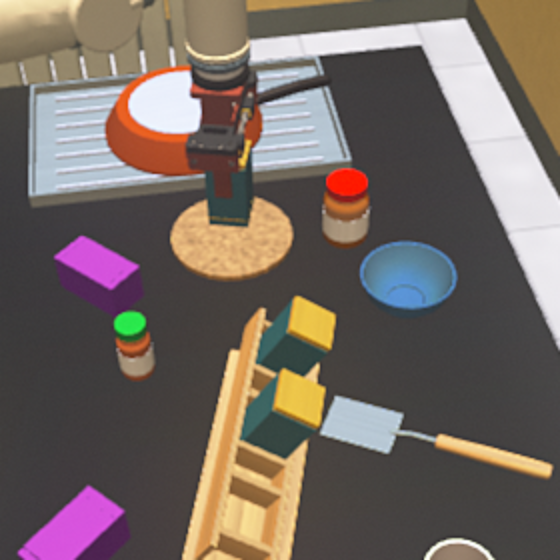

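The picture shows the tin upright above the mat, at (230,190) in the crop. Tins b and c are seated in the rack. Lowering it now.

Run:
```python
from h import *
m=list(MAT[:2])
movel(m+[.080],feed=.05); wait(.1)
h=movel(m+[.062],feed=.012,max_force=2.5); z=get_obs()["tcp_pos"]; print(h,z,F().round(2),get_obs()["time_s"])
```

```text
True [0.54493163 0.33053556 0.06665907] [-0.15  0.29  6.74] 26.55
```

Run:
```python
from h import *
m=list(MAT[:2])
movel(m+[.0672],feed=.01)
gripper_to(.75); gripper_to(1.0); movel(m+[.25],feed=.12)
move_to([.30,.48,.28],QD); wait(.3); print(get_obs()["time_s"],F().round(2))
a=capture("side")[120:340,180:440]; b=capture("top")[120:340,60:440]
b=cv2.resize(b,None,fx=2,fy=2); a=cv2.resize(a,(760,440)) if 0 else cv2.resize(a,None,fx=1.2,fy=1.2)
cv2.imwrite("pics/s4.png",a[:,:,::-1]); cv2.imwrite("pics/t4.png",b[:,:,::-1])
```

```text
31.15 [ 0.24 -0.08 -0.01]
```

View pics/s4.png

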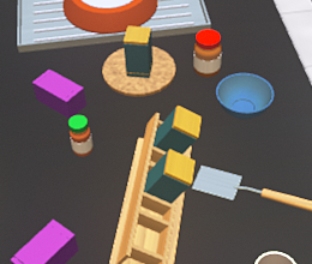

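View pics/t4.png

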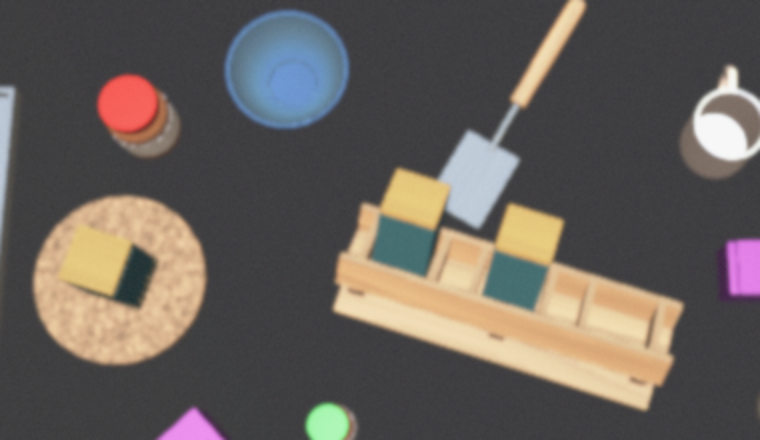

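The full tin stands upright on the mat, with its lid at (95,262) in the top crop. Tins b and c are back at their original lid positions, and nothing else has moved.

```bash
python3 -c "
from cell import *
print(finish_job())"
```

```text
the job is handed in; nothing more can be done
None
```

The full tin was tin_a: it stands upright on the cork mat, the light tins b and c are back in their own pockets, nothing else looks moved in the final pictures, and I handed the job in at about 31 s.

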